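# Level the plate reader and hold its lid open at 60 degrees

### The job

The plate reader on the lab bench sits nose-down: with its lid left shut, turn the levelling knob in front of it until the reader is level. Then take the lid by the ball on its front edge, raise it to 60 degrees open and stay there holding it with the gripper: the lid springs shut if let go, so finish while still holding it. Leave the bottle, the carton and the jar where they stand.

Things in the scene. Friction and masses are not known exactly. Their poses are not given: they have to be found in the camera images.
- levelling_base: Aluminium base fixed to the bench, 290 x 290 x 12 mm, with an 80 mm wide tongue that sticks out 95 mm from its front and carries the knob. Origin: centre of its underside, on the bench. x points from the reader's front to its back, y to its left as seen from the robot, z up. Yaw: within 0.3 rad of the robot's x axis. The reader stands on it, centred.
- reader (a joint): Tilt of the whole reader with its lid on two dark cheeks at its sides; the axis runs along the base's y at x = 60, z = 51 mm in the base frame. 0 = level, negative = front too low, rad. Starts at -0.08 to -0.04. Driven by the knob only: tilt = 0.03 x (knob - 2.9); it stays when the knob is let go.
- reader_front (a point): Middle of the upper front edge of the white reader's housing (240 front to back x 270 across x 70 mm high; screen and keypad on its right, the grey lid on its left). Level, it lies at (-120, 0, 106) mm in the base frame and the reader's top is 106 mm above the bench; it starts 7 to 15 mm lower.
- knob (a joint): Turn of the levelling knob, rad, 0 to 4.6, growing clockwise seen from above; clockwise raises the reader's front. Starts at 0.3 to 1.5; the reader is level at 2.9. Friction about 0.15 N m, no spring. A grasp may not manage more than 1.5 rad: regrasp.
- knob_grip (a point): Grip point of the knob, on its upright axis, at (-200, -90, 67) mm in the base frame. A black disc of 28 mm radius, its top 44 mm above the bench, with an upright bar across it, 53 mm long, 14 mm thick, rising to 74 mm: grip the bar across its thickness from above. At knob = 0 the bar lies along the base's x axis; at knob = a it is turned clockwise by a.
- lid (a joint): Opening angle of the lid against the reader, rad: 0 shut, 1.047 = 60 degrees open, at most 1.75. The lid weighs about 0.3 kg and a spring adds to its weight: 2 to 4 N at the ball hold it open, and it shuts when let go.
- lid_ball (a point): Centre of the black ball handle, 28 mm across, on a 12 mm thick steel stem out of the middle of the lid's front edge, 190 mm straight in front of the hinge line. Lid shut and reader level: at (-160, 45, 112.5) mm in the base frame. Pinch it from above with the fingers closing along the base's y axis; it turns between them as the lid swings.
- lid_hinge (a point): Middle of the lid's hinge line, which runs along the base's y axis; level at (30, 45, 112.5) mm in the base frame. The grey lid is 147 mm (front to back) x 150 mm (across) x 12 mm and opens upward, its front edge swinging up and away from the robot.
- bottle: Bystander: clear bottle with white cap, 60 mm across, 150 mm tall, to the right of the reader. Origin: centre of its underside.
- carton: Bystander: white and violet reagent carton, 90 x 110 x 85 mm high, to the left of the reader. Origin: centre of its underside.
- jar: Bystander: small jar with a red cap, 44 mm across, 50 mm tall, in front of the reader's left corner. Origin: centre of its underside.

How it is judged:
By the outcome, as a careful person would: the job done as asked, in the order asked, and still so for the second after the job is handed in, while the arm keeps its last pose, push and grip.
It also fails if it takes over 58 s, if anything falls off the work surface, if the arm or the gripper's body presses on something with over 40 N, if the wrist force passes 120 N, or if a joint passes its speed limit or range.

### The arm

A 6-joint arm with a two-finger parallel gripper is mounted at the origin on the work surface. World frame = base frame: x ahead of the robot, y to its left, z up, the work surface at z = 0. Lengths are in mm, angles in rad, forces in N, time in s.
With the tool pointing down it reaches from about 300 to 775 mm from the base axis. Payload 14.6 kg.
Tool frame: the origin (TCP) lies on the centre line of the jaws, within the pads' length; the fingertips stand 8 mm ahead of it and the grasp point (between the pads) lies 11 mm behind it; z points along the fingers, y is the line along which they close (so a half turn about z gives the same grasp; the last joint's range is limited). The gripper opens to 94 mm and grips with 3 to 60 N. Pads are 16 mm wide; open, the fingers measure 119 mm over their backs; the gripper's body (75 mm by 177 mm) begins 78 mm behind the grasp point.
Start: joints at [-1.259, 0.3, 1.521, -0, 1.321, -0.067], TCP at [203.386, -511.003, 213.446] pointing down, gripper open.
Joint ranges: [-3.03, 3.03], [-0.79, 2.21], [0.23, 2.52], [-1.04, 4.18], [0, 3.07], [-2.55, 2.55]. Speed limits (rad/s): [2.22, 2.22, 2.57, 3.14, 3.14, 3.14].

### API

Orientations are given as [roll, pitch, yaw] about the fixed x, y, z axes, in that order (R = Rz(yaw) Ry(pitch) Rx(roll)).
In Python, from cell import manip gives the robot as it stands.
- The arm moves only by the tool jog_arm, never from a script. Its argument "rows" is one flat list of numbers, 7 for each row, row after row: the shift along the world's x, y, z in cm, then the turn, a rotation vector about the world's x, y, z in rad, then the closure, from 0 (fully open) to 1 (shut). In form: [dx, dy, dz, rx, ry, rz, fingers, dx, dy, dz, rx, ry, rz, fingers, ...]. A call has 1 to 20 rows; each row shifts and turns the commanded pose from where the row before left it; what a row does not reach is not made up. A row lasts 1/12 s, in which the tool goes at most 41.7 mm and 7.16 degrees, less where a joint would pass 70% of its speed; a pose out of reach is approached as far as the arm can. A call with a gripper value outside its range is refused whole. The fingers move at their own pace and stop on an object; "newtons" is the grip in N (left out, the last holds). Time passes only in rows, so rows that do not move let the fingers close. It gives the time, the measured TCP pose, the force, the opening and the grip force at its end, in the units of the state.
- manip.read_state(): the state, without advancing time (a new reading comes with each control period).
- manip.camera(name): name is "scene" or "top"; returns (picture, depth): 420x560x3 uint8, blue, green, red; 420x560 float32, mm along the optical axis (not along the pixel's ray), 0 where there is no reading.
- manip.camera_model(name): a dict with "K" (3x3 intrinsics, pixels), "k1" (the pictures are not rectified: a ray, as slopes to the right and down, at radius r is drawn at 1 + k1 r^2 times it, then the intrinsics apply), "R" (3x3) and "t" (3): a world point X has camera coordinates R X + t. Camera axes: x right, y down, z forward; pixel columns grow to the right and rows downward; lengths in mm; the calibration is good to about 2 mm. A picture is of the moment at which its call begins. camera_model takes no time and is no camera call.
- manip.sign_off(): hands the job in; it is judged then, once.
The state is a dict: "clock": time; "joints": joint angles; "qd": joint speeds; "effort": joint torques, N m; "eef_pos": TCP position; "eef_rot": TCP orientation; "wrist_force": force on the tool from outside, world axes, zero at the start; "moment": the same for the moment, N m; "finger_gap": finger opening in mm; "finger_force": force on a finger pad.
Only numpy, scipy, OpenCV 4.12 (cv2) and the standard library are available. Lean on these libraries where they do the work, as an engineer would, in place of code of your own. Each camera call takes 0.05 s, during which the arm holds its last target. There are 200 camera calls.

## Working session

There is one attempt and no reset: what is moved stays moved. The work goes in short steps, Python scripts to look and compute and a tool call to move; the robot and the scene stay as the last step left them, time stands still between calls to the robot, and variables do not carry over. Pictures are saved under pics/ and viewed, at most 10 in all, crops included, and the job is handed in when it is done.

Besides the shell and the picture viewer there is one more tool, called after "Emit:" as a command line: name --argument value ..., lists and objects as JSON in quotes. jog_arm: Moves the arm, as the interface text tells. Its arguments: {"type":"object","properties":{"rows":{"type":"array"},"newtons":{"type":"number"}},"required":["rows"]}

```bash
mkdir -p pics; cat > h.py <<'E'
import numpy as np, cv2
from cell import manip
def cloud(name):
    im,d=manip.camera(name); m=manip.camera_model(name)
    K=np.array(m["K"]);R=np.array(m["R"]);t=np.array(m["t"]);h,w=d.shape
    u,v=np.meshgrid(np.arange(w),np.arange(h))
    p=cv2.undistortPoints(np.stack([u,v],-1).reshape(-1,1,2).astype(float),K,np.array([m["k1"],0,0,0.])).reshape(h,w,2)
    X=np.dstack([p[...,0]*d,p[...,1]*d,d])
    W=(X-t)@R; W[d==0]=np.nan
    return im,d,W
def proj(name,P):
    m=manip.camera_model(name)
    return cv2.projectPoints(np.array(P,float).reshape(-1,1,3),cv2.Rodrigues(np.array(m["R"]))[0],np.array(m["t"],float),np.array(m["K"]),np.array([m["k1"],0,0,0.]))[0].reshape(-1,2)
E
python3 - <<'E'
from h import *
for n in("scene","top"):
    im,d,W=cloud(n); cv2.imwrite(f"pics/{n}1.png",im); np.save(n+".npy",W)
    print(manip.camera_model(n))
print(manip.read_state())
E
```

```text
{'K': array([[403.45126385,   0.        , 273.6977231 ],
       [  0.        , 403.45126385, 207.66770572],
       [  0.        ,   0.        ,   1.        ]]), 'k1': -0.09149470915114996, 'R': array([[ 0.69697676,  0.7170928 ,  0.00114523],
       [ 0.58730777, -0.56991469, -0.57468846],
       [-0.41145227,  0.40121711, -0.81837147]]), 't': array([-487.83190382, -273.75504684, 1223.33988864])}
{'K': array([[438.37997618,   0.        , 275.23898115],
       [  0.        , 438.37997618, 214.89736696],
       [  0.        ,   0.        ,   1.        ]]), 'k1': 0.015759635060446104, 'R': array([[-0.01931279, -0.99976359, -0.00998927],
       [-0.98353744,  0.02079288, -0.17950422],
       [ 0.17966949,  0.00635809, -0.98370649]]), 't': array([ 69.41472978, 628.09938331, 834.73777574])}
{'clock': 0.1, 'joints': array([-1.25858916e+00,  3.00364950e-01,  1.52148476e+00, -1.80315356e-05,
        1.32070892e+00, -6.65567953e-02]), 'qd': array([ 1.22927216e-03, -2.25824659e-03, -8.46782352e-04,  1.47052941e-04,
       -3.96277992e-05, -1.14138687e-03]), 'effort': array([ 2.70927383e-03, -5.32635820e+01, -3.53280652e+01,  7.10748928e-02,
        2.34572939e-02, -6.56018642e-05]), 'eef_pos': array([ 203.32337763, -510.80535114,  212.98530187]), 'eef_rot': array([-3.14062765e+00, -4.68175809e-05,  3.78768408e-01]), 'wrist_force': array([ 0.26619004,  0.41114092, -0.15546422]), 'moment': array([-0.04315953,  0.00181044,  0.0144834 ]), 'finger_force': 0.0, 'finger_gap': 94.1170445074474}
```

View pics/scene1.png

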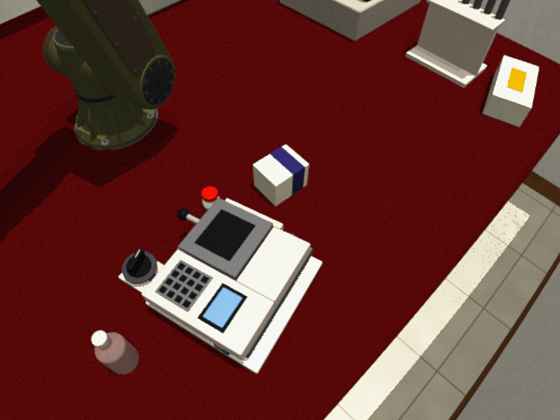

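View pics/top1.png

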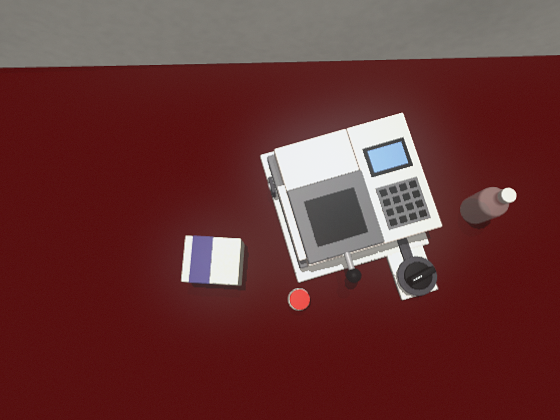

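The scene view shows the reader with the ball at (183,214), the knob at (139,265) and the jar at (209,195). In the top view the ball is near (352,275), the knob at (417,277) with its bar pointing up-right, and the jar at (299,299).

```bash
python3 - <<'E'
from h import *
from scipy.optimize import least_squares
W=np.load("top.npy"); S=np.load("scene.npy")
im=cv2.imread("pics/top1.png").astype(int)
v,u=np.mgrid[:420,:560]
for nm,(cu,cv_,r) in dict(ball=(352,275,12),knob=(417,277,26),jar=(299,299,12),bottlecap=(509,195,8)).items():
    P=W[(u-cu)**2+(v-cv_)**2<r*r]; 
    zs=P[:,2]; print(nm,np.nanpercentile(zs,[5,25,50,75,95,100]).round(1), np.nanmedian(P[zs>np.nanmax(zs)-12],0).round(1))
    if nm=="knob":
        b=P[(zs>64)&(zs<82)]; d=P[(zs>36)&(zs<50)]
        if len(b)>5:
            r_=cv2.minAreaRect(b[:,:2].astype(np.float32)); print("bar",len(b),r_, b.mean(0)); q=b[:,:2]-b[:,:2].mean(0); e=np.linalg.svd(q)[2][0]; print("dir",np.arctan2(e[1],e[0]))
        print("disc",len(d),cv2.minEnclosingCircle(d[:,:2].astype(np.float32)))
m=(u>255)&(u<450)&(v>100)&(v<290)
# housing/lid top
P=W[m]; Q=P[(P[:,2]>75)&(P[:,2]<135)]
r=cv2.minAreaRect(Q[:,:2].astype(np.float32)); print("top",len(Q),r,np.nanpercentile(Q[:,2],[1,50,99]))
# robust: base edges (z~12)
M=S.reshape(-1,3); M=M[(M[:,0]>300)&(M[:,0]<800)&(abs(M[:,1]+150)<300)]
# ball in scene
P=S[(u-183)**2+(v-214)**2<49]; print("scene ball",np.nanpercentile(P[:,2],[5,50,95,100]),np.nanmedian(P[P[:,2]>np.nanmax(P[:,2])-15],0))
for pts in [(275,150),(403,114),(440,228),(300,266),(346,130),(262,155),(299,281),(404,299),(437,290),(389,250)]:
    print(pts,np.nanmedian(W[pts[1]-1:pts[1]+2,pts[0]-1:pts[0]+2].reshape(-1,3),0).round(1))
E
```

```text
ball [ -3.6  -1.    2.  108.9 114.1 116.6] [504.9 -86.2 110.4]
knob [-3.   8.4 33.6 41.4 71.8 77.5] [ 502.  -227.1   71.9]
bar 206 ((502.1954040527344, -227.87374877929688), (14.262413024902344, 54.17066955566406), 26.51874351501465) [ 502.07906967 -226.74220723   71.68052228]
dir -1.1170858905969694
disc 516 ((503.02447509765625, -227.02749633789062), 39.70639419555664)
jar [-1.6 21.7 47.8 49.3 50.9 53.9] [460.7  12.5  48.7]
bottlecap [ -1.5 147.2 148.4 149.3 150.7 152. ] [ 640.7 -369.3  148.7]
top 17499 ((631.1621704101562, -107.87101745605469), (326.59375, 284.8386535644531), 15.121710777282715) [ 94.40283603 106.25045965 117.07027135]
scene ball [ -0.41203062 110.03684175 115.75075555 117.78271221] [507.88790071 -90.96305119 111.16019109]
(275, 150) [750.7  54.3 105.4]
(403, 114) [ 821.  -202.4  106. ]
(440, 228) [ 603.7 -295.9   -1.6]
(300, 266) [525.9   9.3  54.3]
(346, 130) [788.1 -87.1 107.6]
(262, 155) [772.   83.5  11.3]
(299, 281) [497.   10.1   8. ]
(404, 299) [ 456.2 -205.2    9.2]
(437, 290) [ 4.733e+02 -2.774e+02  1.000e-01]
(389, 250) [ 557.8 -180.9   10.6]
```

```bash
cat > fit.py <<'E'
from h import *
W=np.load("top.npy")
v,u=np.mgrid[:420,:560]
z=np.nan_to_num(W[...,2],nan=-99)
m=((u>255)&(u<450)&(v>100)&(v<285)&(z>82)&(z<135)).astype(np.uint8)
m=cv2.morphologyEx(m,cv2.MORPH_OPEN,np.ones((21,21),np.uint8))>0
P=W[m]; r=cv2.minAreaRect(P[:,:2].astype(np.float32)); print(r,cv2.boxPoints(r).round(1).tolist())
yaw=np.deg2rad(r[2]) 
# housing top plane right side (white, not lid): tilt
for yaw in np.arange(.22,.32,.01):
    c,s=np.cos(yaw),np.sin(yaw); a=P[:,0]*c+P[:,1]*s; b=-P[:,0]*s+P[:,1]*c
    print(round(yaw,3),[np.ptp(np.percentile(q,[.7,99.3])).round(1) for q in(a,b)],end=' ')
    k=np.array([502.1,-227.2]); o=k-np.array([[c,-s],[s,c]])@[-200,-90]
    print(o.round(1), [ (np.percentile(a,p)-(o@[c,s])).round(1) for p in(.3,99.7)],[ (np.percentile(b,p)-(o@[-s,c])).round(1) for p in(.3,99.7)])
q=P[(-P[:,0]*.262+P[:,1]*.965)<-280]
A=np.c_[q[:,:2],np.ones(len(q))]; g=np.linalg.lstsq(A,q[:,2],rcond=None)[0]; print(len(q),"slope",g[:2],"yaw from slope",np.arctan2(g[1],g[0]))
E
python3 fit.py
```

```text
((673.9906616210938, -101.21894836425781), (239.55848693847656, 274.2355041503906), 15.122918128967285) [[522.5999755859375, -0.10000000149011612], [594.0999755859375, -264.79998779296875], [825.4000244140625, -202.3000030517578], [753.7999877929688, 62.400001525878906]]
0.22 [np.float64(229.8), np.float64(256.9)] [677.6 -95.7] [np.float64(-121.9), np.float64(112.3)] [np.float64(-133.1), np.float64(129.5)]
0.23 [np.float64(229.9), np.float64(256.8)] [676.3 -94. ] [np.float64(-121.0), np.float64(112.9)] [np.float64(-135.6), np.float64(127.0)]
0.24 [np.float64(230.1), np.float64(256.6)] [675.  -92.2] [np.float64(-120.5), np.float64(113.5)] [np.float64(-138.0), np.float64(124.6)]
0.25 [np.float64(230.3), np.float64(256.7)] [673.6 -90.5] [np.float64(-120.0), np.float64(114.1)] [np.float64(-140.5), np.float64(122.1)]
0.26 [np.float64(230.8), np.float64(256.4)] [672.2 -88.8] [np.float64(-119.7), np.float64(114.8)] [np.float64(-142.9), np.float64(119.5)]
0.27 [np.float64(231.4), np.float64(256.7)] [670.8 -87.1] [np.float64(-119.4), np.float64(115.6)] [np.float64(-145.4), np.float64(117.1)]
0.28 [np.float64(231.9), np.float64(256.6)] [669.4 -85.4] [np.float64(-119.2), np.float64(116.2)] [np.float64(-147.7), np.float64(114.6)]
0.29 [np.float64(232.4), np.float64(256.7)] [668.  -83.8] [np.float64(-119.0), np.float64(117.0)] [np.float64(-150.4), np.float64(112.4)]
0.3 [np.float64(232.9), np.float64(256.9)] [666.6 -82.1] [np.float64(-119.0), np.float64(117.9)] [np.float64(-153.0), np.float64(110.4)]
0.31 [np.float64(233.9), np.float64(256.9)] [665.1 -80.5] [np.float64(-118.9), np.float64(119.2)] [np.float64(-155.5), np.float64(108.6)]
5692 slope [0.02741664 0.03995603] yaw from slope 0.9694124011567948
```

```bash
cat > ov.py <<'E'
from h import *
o=np.array([671.6,-88.3,0]);yaw=.264;th=-.046
c,s=np.cos(yaw),np.sin(yaw);Rz=np.array([[c,-s,0],[s,c,0],[0,0,1]])
def tilt(P):
    P=np.array(P,float);p0=np.array([60,0,51]);a=th # negative: front low -> rotate about y so that -x goes down
    R=np.array([[np.cos(a),0,-np.sin(a)],[0,1,0],[np.sin(a),0,np.cos(a)]]);return (P-p0)@R.T+p0
wd=lambda P:np.array(P,float)@Rz.T+o
base=[(-145,145,12),(145,145,12),(145,-145,12),(-145,-145,12)]
top=tilt([(-120,135,106),(120,135,106),(120,-135,106),(-120,-135,106)])
ball=tilt([(-160,45,112.5)])
tong=[(-145,-50,12),(-240,-50,12),(-240,-130,12),(-145,-130,12)]
print("ball",wd(ball),"level",wd([(-160,45,112.5)]),"knob",wd([(-200,-90,67)]))
if __name__=="__main__":
  out=[]
  for n,(x0,y0) in dict(scene=(100,170),top=(250,95)).items():
    im=cv2.resize(cv2.imread(f"pics/{n}1.png"),None,fx=3,fy=3,interpolation=cv2.INTER_CUBIC)
    for P,col in((base,(0,255,0)),(top,(255,0,255)),(tong,(0,255,255))):
        cv2.polylines(im,[np.round((proj(n,wd(P))+.5)*3).astype(int)],True,col,1)
    cv2.circle(im,tuple(np.round((proj(n,wd(ball))[0]+.5)*3).astype(int)),4,(0,255,255),1)
    out.append(cv2.resize(im[y0*3:(y0+210)*3,x0*3:(x0+230)*3],(400,365)))
  cv2.imwrite("pics/ov1.png",np.hstack(out))
E
python3 ov.py
```

```text
ball [[508.35556897 -85.81144342 122.55137586]] level [[505.40088957 -86.61012044 112.5       ]] knob [[ 502.01417853 -227.37066245   67.        ]]
```

View pics/ov1.png

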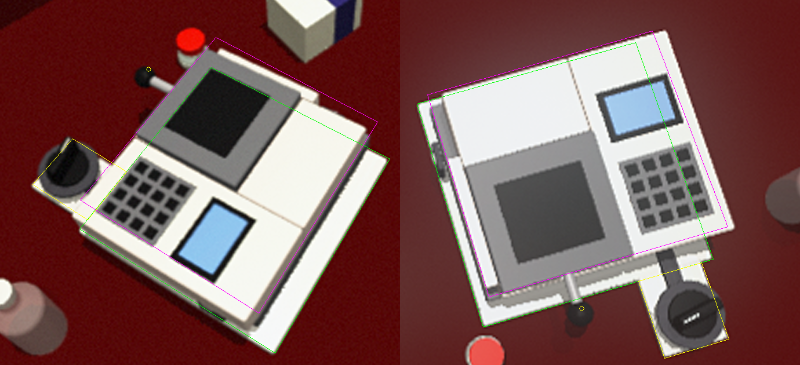

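The base outline fits both views. The overlay's reader tilt sign is inverted, which does not matter for the base. The knob is at (502, -227), the level ball position is (505, -87, 112.5), and the bar heading of -1.11 gives a knob angle of about 1.38.

Emit:
jog_arm --rows '[2.134,2.026,-0.4,0,0,0.118,0.3,2.134,2.026,-0.4,0,0,0.118,0.3,2.134,2.026,-0.4,0,0,0.118,0.3,2.134,2.026,-0.4,0,0,0.118,0.3,2.134,2.026,-0.4,0,0,0.118,0.3,2.134,2.026,-0.4,0,0,0.118,0.3,2.134,2.026,-0.4,0,0,0.118,0.3,2.134,2.026,-0.4,0,0,0.118,0.3,2.134,2.026,-0.4,0,0,0.118,0.3,2.134,2.026,-0.4,0,0,0.118,0.3,2.134,2.026,-0.4,0,0,0.118,0.3,2.134,2.026,-0.4,0,0,0.118,0.3,2.134,2.026,-0.4,0,0,0.118,0.3,2.134,2.026,-0.4,0,0,0.118,0.3,0,0,0,0,0,0,0.3,0,0,0,0,0,0,0.3]' --newtons 40

```text
clock: 1.43
eef_pos: [502.5, -226.3, 156.8]
eef_rot: [-3.141, -0.001, 2.033]
wrist_force: [-0.6, -0.5, -0.3]
finger_gap: 65.8
finger_force: 0.0
```

Emit:
jog_arm --rows '[0,-0.1,-2,0,0,0,0.3,0,0,-2,0,0,0,0.3,0,0,-2,0,0,0,0.3,0,0,-2,0,0,0,0.4,0,0,-1,0,0,0,0.5,0,0,-1,0,0,0,0.6,0,0,0,0,0,0,1,0,0,0,0,0,0,1,0,0,0,0,0,0,1,0,0,0,0,0,0,1,0,0,0,0,0,0,1,0,0,0,0,0,0,1]' --newtons 40

```text
clock: 2.43
eef_pos: [501.8, -228.9, 58.2]
eef_rot: [-3.141, 0.001, 2.031]
wrist_force: [-6.2, -1.5, 5.3]
finger_gap: 13.7
finger_force: 40.0
```

Emit:
jog_arm --rows '[0,0,0,0,0,-0.1,1,0,0,0,0,0,-0.1,1,0,0,0,0,0,-0.1,1,0,0,0,0,0,-0.1,1,0,0,0,0,0,-0.1,1,0,0,0,0,0,-0.1,1,0,0,0,0,0,-0.1,1,0,0,0,0,0,-0.1,1,0,0,0,0,0,-0.1,1,0,0,0,0,0,-0.1,1,0,0,0,0,0,-0.1,1,0,0,0,0,0,-0.1,1,0,0,0,0,0,-0.1,1,0,0,0,0,0,0,1,0,0,0,0,0,0,1]'

```text
clock: 3.68
eef_pos: [502.8, -229.1, 58.2]
eef_rot: [3.139, -0.0, 0.732]
wrist_force: [1.9, -4.8, 0.8]
finger_gap: 13.8
finger_force: 40.0
```

Emit:
jog_arm --rows '[0,0,0,0,0,-0.075,1,0,0,0,0,0,-0.075,1,0,0,0,0,0,-0.075,1,0,0,0,0,0,0,1,0,0,0,0,0,0,1,0,0,0,0,0,0,0.4,0,0,0,0,0,0,0.4,0,0,0,0,0,0,0.4,0,0,0,0,0,0,0.4,0,0,2,0,0,0,0.4,0,0,3,0,0,0,0.4,0,0,4,0,0,0,0.4,-3,0,4,0,0,0,0.4,-4,-2,2,0,0,0,0.4,-4,-2,0,0,0,0,0.4,-4,-2,0,0,0,0,0.4,-2,-4,0,0,0,0,0.4,-1,-4,0,0,0,0,0.4,0,0,0,0,0,0,0.4,0,0,0,0,0,0,0.4]'

```text
clock: 5.35
eef_pos: [339.1, -361.0, 197.5]
eef_rot: [-3.141, -0.0, 0.503]
wrist_force: [0.1, 0.4, 0.2]
finger_gap: 56.4
finger_force: 0.0
```

```bash
cat > look.py <<'E'
from h import *
import sys
v,u=np.mgrid[:420,:560]; yaw=.264;c,s=np.cos(yaw),np.sin(yaw)
bars=[];sl=[];bl=[]
for i in range(4):
    im,d,W=cloud("top")
    P=W[(u-417)**2+(v-277)**2<26**2]; b=P[(P[:,2]>64)&(P[:,2]<82)]
    r=cv2.minAreaRect(b[:,:2].astype(np.float32)); e=np.linalg.svd(b[:,:2]-b[:,:2].mean(0))[2][0]
    kn=[(yaw-np.arctan2(e[1],e[0]))%np.pi]
    a=(W[...,0]-671.6)*c+(W[...,1]+88.3)*s; B=-(W[...,0]-671.6)*s+(W[...,1]+88.3)*c
    m=(abs(a)<105)&(B<-45)&(B>-120)&(W[...,2]>85)&(W[...,2]<120)
    q=np.c_[a[m],np.ones(m.sum())]; g=np.linalg.lstsq(q,W[...,2][m],rcond=None)[0]
    Q=W[(u-352)**2+(v-275)**2<18**2]; Q=Q[(Q[:,2]>95)&(Q[:,2]<150)]
    ab=np.c_[(Q[:,0]-671.6)*c+(Q[:,1]+88.3)*s,-(Q[:,0]-671.6)*s+(Q[:,1]+88.3)*c,Q[:,2]]; ab=ab[ab[:,0]<-148]
    print("knob",kn,b.mean(0).round(1),r[1:],"tilt",g[0].round(4),"front z",(g[1]-120*g[0]).round(1),"back z",(g[1]+120*g[0]).round(1),"ball",ab.mean(0).round(1),np.percentile(ab[:,2],95).round(1))
cv2.imwrite(f"pics/{sys.argv[1]}_top.png",im); cv2.imwrite(f"pics/{sys.argv[1]}_sc.png",manip.camera("scene")[0])
E
python3 look.py l1
```

```text
knob [np.float64(2.923108192368211)] [ 502.9 -226.5   71.4] ((54.46982955932617, 15.0130615234375), 27.8290958404541) tilt -0.0012 front z 106.1 back z 105.8 ball [-159.8   45.1  120.5] 125.2
knob [np.float64(2.9218443824552054)] [ 502.9 -226.5   71.6] ((54.366363525390625, 14.72097396850586), 27.898771286010742) tilt -0.0005 front z 106.1 back z 105.9 ball [-159.8   45.1  120.4] 125.1
knob [np.float64(2.9252815602703395)] [ 502.6 -226.6   71.4] ((53.968467712402344, 15.372775077819824), 29.639110565185547) tilt -0.0005 front z 106.0 back z 105.9 ball [-159.8   45.1  120.3] 125.5
knob [np.float64(2.928159424789162)] [ 502.8 -226.5   71.4] ((54.35903549194336, 14.920086860656738), 25.90118980407715) tilt -0.0013 front z 106.2 back z 105.9 ball [-159.8   45.1  120.3] 125.1
```

The knob reads 2.92 and the reader top is flat: front 106.1 mm, back 105.9 mm. The ball sits where a level reader should put it. Next is the ball.

Emit:
jog_arm --rows '[1.66,2.73,0,0,0,-0.024,0.4,1.66,2.73,0,0,0,-0.024,0.4,1.66,2.73,0,0,0,-0.024,0.4,1.66,2.73,0,0,0,-0.024,0.4,1.66,2.73,0,0,0,-0.024,0.4,1.66,2.73,0,0,0,-0.024,0.4,1.66,2.73,0,0,0,-0.024,0.4,1.66,2.73,0,0,0,-0.024,0.4,1.66,2.73,0,0,0,-0.024,0.4,1.66,2.73,0,0,0,-0.024,0.4,0,0,-2,0,0,0,0.4,0,0,-2,0,0,0,0.4,0,0,0,0,0,0,0.4,0,0,0,0,0,0,0.4]' --newtons 30

```text
clock: 6.77
eef_pos: [505.6, -86.2, 157.7]
eef_rot: [-3.141, 0.001, 0.267]
wrist_force: [0.2, 0.3, 0.6]
finger_gap: 56.7
finger_force: 0.0
```

Emit:
jog_arm --rows '[0,0,-1.4,0,0,0,0.4,0,0,-1.4,0,0,0,0.4,0,0,-1.4,0,0,0,0.4,0,0,-1.4,0,0,0,0.4,0,0,0,0,0,0,0.5,0,0,0,0,0,0,0.6,0,0,0,0,0,0,1,0,0,0,0,0,0,1,0,0,0,0,0,0,1,0,0,0,0,0,0,1]' --newtons 30

```text
clock: 7.6
eef_pos: [506.9, -88.3, 103.0]
eef_rot: [3.138, -0.002, 0.266]
wrist_force: [2.7, -11.2, 0.1]
finger_gap: 26.9
finger_force: 30.0
```

```bash
python3 - <<'E'
import numpy as np
from cell import manip
s=manip.read_state();print(s["finger_gap"],s["wrist_force"],s["eef_pos"])
c,n=np.cos(.264),np.sin(.264)
prev=0;L=[]
for i in range(1,21):
    q=1.047*i/20; d=190*(1-np.cos(q))-190*(1-np.cos(prev)); z=190*(np.sin(q)-np.sin(prev)); prev=q
    L+= [round(d*c/10,2),round(d*n/10,2),round(z/10,2),0,0,0,1]
print(L, sum(L[0::7]),sum(L[1::7]),sum(L[2::7]))
E
```

```text
26.87821050597996 [  2.72925426 -11.23062811   0.05482374] [506.8617906  -88.33623145 103.03681514]
[np.float64(0.03), np.float64(0.01), np.float64(0.99), 0, 0, 0, 1, np.float64(0.08), np.float64(0.02), np.float64(0.99), 0, 0, 0, 1, np.float64(0.13), np.float64(0.03), np.float64(0.99), 0, 0, 0, 1, np.float64(0.17), np.float64(0.05), np.float64(0.98), 0, 0, 0, 1, np.float64(0.22), np.float64(0.06), np.float64(0.97), 0, 0, 0, 1, np.float64(0.27), np.float64(0.07), np.float64(0.95), 0, 0, 0, 1, np.float64(0.32), np.float64(0.09), np.float64(0.94), 0, 0, 0, 1, np.float64(0.37), np.float64(0.1), np.float64(0.92), 0, 0, 0, 1, np.float64(0.41), np.float64(0.11), np.float64(0.9), 0, 0, 0, 1, np.float64(0.46), np.float64(0.12), np.float64(0.87), 0, 0, 0, 1, np.float64(0.5), np.float64(0.14), np.float64(0.85), 0, 0, 0, 1, np.float64(0.54), np.float64(0.15), np.float64(0.82), 0, 0, 0, 1, np.float64(0.58), np.float64(0.16), np.float64(0.79), 0, 0, 0, 1, np.float64(0.62), np.float64(0.17), np.float64(0.76), 0, 0, 0, 1, np.float64(0.66), np.float64(0.18), np.float64(0.72), 0, 0, 0, 1, np.float64(0.7), np.float64(0.19), np.float64(0.68), 0, 0, 0, 1, np.float64(0.73), np.float64(0.2), np.float64(0.65), 0, 0, 0, 1, np.float64(0.76), np.float64(0.21), np.float64(0.61), 0, 0, 0, 1, np.float64(0.79), np.float64(0.21), np.float64(0.56), 0, 0, 0, 1, np.float64(0.82), np.float64(0.22), np.float64(0.52), 0, 0, 0, 1] 9.16 2.4899999999999998 16.46
```

Emit:
jog_arm --rows '[0.03,-0.2,0,0,0,0,1,0.03,0.01,0.99,0,0,0,1,0.08,0.02,0.99,0,0,0,1,0.13,0.03,0.99,0,0,0,1,0.17,0.05,0.98,0,0,0,1,0.22,0.06,0.97,0,0,0,1,0.27,0.07,0.95,0,0,0,1,0.32,0.09,0.94,0,0,0,1,0.37,0.1,0.92,0,0,0,1,0.41,0.11,0.9,0,0,0,1,0,0,0,0,0,0,1,0,0,0,0,0,0,1]'

```text
clock: 8.6
eef_pos: [526.3, -83.3, 188.6]
eef_rot: [-3.141, 0.001, 0.266]
wrist_force: [-1.2, 3.3, -2.0]
finger_gap: 26.7
finger_force: 30.0
```

```bash
python3 look.py l2; python3 -c "
import cv2,numpy as np
a=cv2.imread('pics/l2_sc.png');b=cv2.imread('pics/l2_top.png')
cv2.imwrite('pics/l2.png',np.hstack([cv2.resize(a[130:380,60:340],(400,357)),cv2.resize(b[90:340,230:510],(400,357))]))"
```

```text
look.py:15: RuntimeWarning: Mean of empty slice.
  print("knob",kn,b.mean(0).round(1),r[1:],"tilt",g[0].round(4),"front z",(g[1]-120*g[0]).round(1),"back z",(g[1]+120*g[0]).round(1),"ball",ab.mean(0).round(1),np.percentile(ab[:,2],95).round(1))
  ret = um.true_divide(
Traceback (most recent call last):
  File "look.py", line 15, in <module>
    print("knob",kn,b.mean(0).round(1),r[1:],"tilt",g[0].round(4),"front z",(g[1]-120*g[0]).round(1),"back z",(g[1]+120*g[0]).round(1),"ball",ab.mean(0).round(1),np.percentile(ab[:,2],95).round(1))
                                                                                                                                                                  ~~~~~~~~~~~~~^^^^^^^^^^^^
IndexError: index -1 is out of bounds for axis 0 with size 0
[ WARN:0@0.021] global loadsave.cpp:275 findDecoder imread_('pics/l2_sc.png'): can't open/read file: check file path/integrity
[ WARN:0@0.021] global loadsave.cpp:275 findDecoder imread_('pics/l2_top.png'): can't open/read file: check file path/integrity
Traceback (most recent call last):
TypeError: 'NoneType' object is not subscriptable
```

Gap and wrist force both indicate the ball is still held. I'll finish the arc.

Emit:
jog_arm --rows '[0.46,0.12,0.87,0,0,0,1,0.5,0.14,0.85,0,0,0,1,0.54,0.15,0.82,0,0,0,1,0.58,0.16,0.79,0,0,0,1,0.62,0.17,0.76,0,0,0,1,0.66,0.18,0.72,0,0,0,1,0.7,0.19,0.68,0,0,0,1,0.73,0.2,0.65,0,0,0,1,0.76,0.21,0.61,0,0,0,1,0.79,0.21,0.56,0,0,0,1,0.82,0.22,0.52,0,0,0,1,0,0,0,0,0,0,1,0,0,0,0,0,0,1,0,0,0,0,0,0,1]'

```text
clock: 9.82
eef_pos: [597.7, -63.8, 266.6]
eef_rot: [-3.141, 0.0, 0.266]
wrist_force: [-2.9, 4.7, -3.3]
finger_gap: 26.1
finger_force: 30.0
```

```bash
python3 - <<'E'
from h import *
c,s=np.cos(.264),np.sin(.264); np.set_printoptions(suppress=True,precision=3)
st=manip.read_state(); p=st["eef_pos"]; d=p[:2]-[671.6,-88.3]
a=d@[c,s]; print("tcp base",a,d@[-s,c],"angle from tcp",np.degrees(np.arctan2(p[2]+11-112.5,30-a)),"r",np.hypot(p[2]+11-112.5,30-a),st["wrist_force"])
ims=[]
for n in("scene","top"):
    im,dd,W=cloud(n); ims.append(im)
    A=(W[...,0]-671.6)*c+(W[...,1]+88.3)*s; B=-(W[...,0]-671.6)*s+(W[...,1]+88.3)*c; Z=W[...,2]
    m=(A>-42)&(A<25)&(B>-24)&(B<114)&(Z>125)&(Z<245)
    # lid plane: robust line in (A,Z)
    q=np.c_[A[m],Z[m]].astype(np.float32)
    if len(q)>50:
        l=cv2.fitLine(q,cv2.DIST_HUBER,0,.01,.01).ravel(); print(n,len(q),"lid deg",np.degrees(np.arctan2(l[1],-l[0]))%180)
    m=(abs(A)<105)&(B<-45)&(B>-120)&(Z>85)&(Z<120); g=np.polyfit(A[m],Z[m],1); print("tilt",g,m.sum())
a,b=ims
cv2.imwrite('pics/l3.png',np.hstack([cv2.resize(a[130:380,60:340],(400,357)),cv2.resize(b[90:340,230:510],(400,357))]))
E
```

```text
tcp base -64.90636757903874 42.94027142739372 angle from tcp 60.10225175914803 r 190.40158259384978 [-2.863  4.743 -3.333]
scene 3355 lid deg 58.628967
tilt [ -0.002 106.812] 3792
top 92 lid deg 58.252266
tilt [  0.03  108.559] 681
```

View pics/l3.png

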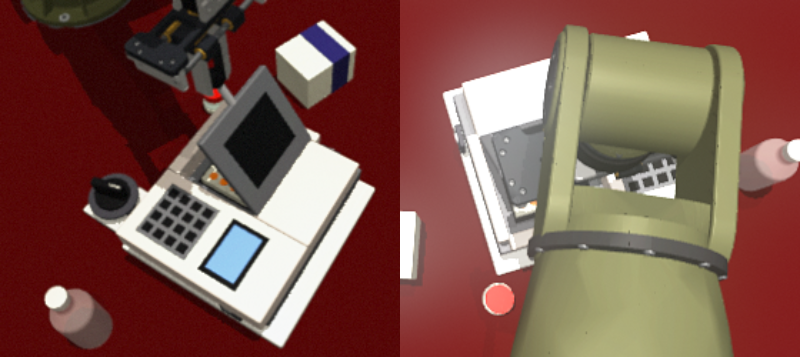

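The scene view shows the lid open, with its stem running into the fingers and the bystanders undisturbed. I'll refine the lid angle with a trimmed fit on the lid face.

```bash
python3 - <<'E'
from h import *
c,s=np.cos(.264),np.sin(.264)
for k in range(3):
    im,dd,W=cloud("scene")
    A=(W[...,0]-671.6)*c+(W[...,1]+88.3)*s; B=-(W[...,0]-671.6)*s+(W[...,1]+88.3)*c; Z=W[...,2]
    m=(A>-60)&(A<40)&(B>-20)&(B<110)&(Z>130)&(Z<240)
    P=np.c_[A[m],B[m],Z[m]]; n=None
    k_=np.ones(len(P),bool)
    for i in range(12):
        C=P[k_].mean(0); n=np.linalg.svd(P[k_]-C,full_matrices=False)[2][2]; r=(P-C)@n; k_=abs(r)<max(3,12-i)
    n*=np.sign(n[2]); print(k_.sum(),len(P),n.round(3),"deg",np.degrees(np.arctan2(n[0],n[2])), "dist hinge->face",((np.array([30,45,112.5])-C)@n).round(1))
E
```

```text
3210 3339 [0.854 0.001 0.52 ] deg 58.64779043498943 dist hinge->face -7.9
3229 3347 [0.854 0.002 0.52 ] deg 58.659658819660656 dist hinge->face -7.9
3205 3336 [0.854 0.002 0.52 ] deg 58.64452703765665 dist hinge->face -7.9
```

Emit:
jog_arm --rows '[0.12,0.03,0.08,0,0,0,1,0.13,0.03,0.08,0,0,0,1,0,0,0,0,0,0,1,0,0,0,0,0,0,1,0,0,0,0,0,0,1,0,0,0,0,0,0,1]'

```text
clock: 10.57
eef_pos: [600.0, -63.2, 267.9]
eef_rot: [-3.141, 0.001, 0.266]
wrist_force: [-1.7, 5.1, -6.0]
finger_gap: 26.2
finger_force: 30.0
```

```bash
python3 - <<'E'
from h import *
c,s=np.cos(.264),np.sin(.264)
for k in range(3):
    im,dd,W=cloud("scene")
    A=(W[...,0]-671.6)*c+(W[...,1]+88.3)*s; B=-(W[...,0]-671.6)*s+(W[...,1]+88.3)*c; Z=W[...,2]
    m=(A>-60)&(A<40)&(B>-20)&(B<110)&(Z>130)&(Z<240)
    P=np.c_[A[m],B[m],Z[m]]; k_=np.ones(len(P),bool)
    for i in range(12):
        C=P[k_].mean(0); n=np.linalg.svd(P[k_]-C,full_matrices=False)[2][2]; r=(P-C)@n; k_=abs(r)<max(3,12-i)
    n*=np.sign(n[2]); print("deg",np.degrees(np.arctan2(n[0],n[2])))
st=manip.read_state();print(st["eef_pos"],st["wrist_force"],st["finger_gap"],st["clock"])
E
```

```text
deg 59.480810538408775
deg 59.54860285792733
deg 59.50855307247055
[599.99659254 -63.1634275  267.89376126] [-1.96798046  5.01227304 -6.0568782 ] 26.316699251809116 10.7167
```

The lid plane now reads 59.5 degrees, the TCP geometry gives about 61, and the grip is steady, so I'm handing the job in.

```bash
python3 -c "
from cell import manip
print(manip.sign_off())"
```

```text
the job is handed in; nothing more can be done
None
```

The reader is level (knob about 2.92 rad) and the gripper is holding the lid by its ball at about 60° open (59.5° by camera, about 61° from the tool position). The bottle, carton and jar were left where they stood, and the job was handed in at about 10.7 s; the hand-in returned no verdict.

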